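# Put the tin of bakes away in the tray box

## Robot

A 6-joint arm with a two-finger parallel gripper is mounted at the origin on the work surface. World frame = base frame: x ahead of the robot, y to its left, z up, the work surface at z = 0. Lengths are in m, angles in rad, forces in N, time in s.
With the tool pointing down it reaches from about 0.15 to 0.775 m from the base axis. Payload 6.1 kg.
Tool frame: the origin (TCP) lies midway between the tips of the shut fingers; the grasp point (between the pads) lies 19 mm behind it (robot.grasp_offset is the distance from the TCP to the grasp point, in m); z points along the fingers, y is the line along which they close (so a half turn about z gives the same grasp; the last joint's range is limited). The gripper opens to 85 mm and grips with 20 to 120 N. Pads are 22 mm wide; open, the fingers measure 114 mm over their backs; the gripper's body (76 mm by 85 mm) begins 54 mm behind the grasp point. The pads swing forward as they close: fully open they stand 13 mm farther back than shut.
Start: joints at [0, 0.126, -0.04, 1.405, 0, 1.571], TCP at [0.525, -0, 0.231] pointing down, gripper open.
Joint ranges: [-2.72, 2.72], [-0.95, 1.95], [-1.27, 1.35], [-1.78, 2.02], [-1.46, 1.47], [-3.14, 3.14]. Speed limits (rad/s): [2.39, 2.39, 3.01, 3.14, 3.14, 3.14].

## Interface

Orientations are given as a rotation vector (axis times angle).
In Python, from plant import robot, imaging gives the robot as it stands.
- The arm moves only by the tool servo_tool, never from a script. Its arguments are lists of equal length, an entry for each row: "grip": the finger opening in mm, from 0 to 85.4; "travel": the shift along the world's x, y, z in mm, a list of three; "rotation": the turn, a rotation vector about the world's x, y, z in degrees, a list of three. A call has 1 to 8 rows; each row shifts and turns the commanded pose from where the row before left it; what a row does not reach is not made up. A row lasts 1/10 s, in which the tool goes at most 50 mm and 8.59 degrees, less where a joint would pass 70% of its speed; a pose out of reach is approached as far as the arm can. A call with a gripper value outside its range is refused whole. The fingers move at their own pace and stop on an object; "squeeze" is the grip in N (left out, the last holds). Time passes only in rows, so rows that do not move let the fingers close. It gives the time, the measured TCP pose, the force, the opening and the grip force at its end, in the units of the state.
- robot.state(): the state, without advancing time (a new reading comes with each control period).
- imaging.read_camera(name): name is "scene" or "side" or "wrist"; returns a dict with "frame" (420x560x3 uint8, red, green, blue), "fx", "fy", "cx", "cy" (pixels), "cam_to_world" (4x4, takes a point from camera to world coordinates). Camera axes: x right, y down, z forward; pixel columns grow to the right and rows downward; lengths in m; the calibration is good to about 2 mm. A picture is of the moment at which its call begins. There is no depth.
- robot.finish_job(): hands the job in; it is judged then, once.
The state is a dict: "time_s": time; "qpos": joint angles; "qvel": joint speeds; "joint_torque": joint torques, N m; "ee_pos": TCP position; "ee_rot": TCP orientation; "ft_force": force on the tool from outside, world axes, zero at the start; "wrist_torque": the same for the moment, N m; "opening": finger opening in m; "gripper_force": force on a finger pad.
Only numpy, scipy, OpenCV 4.12 (cv2) and the standard library are available. Lean on these libraries where they do the work, as an engineer would, in place of code of your own. Each camera call takes 0.05 s, during which the arm holds its last target. There are 200 camera calls.

## Task

Put the tin of bakes away: using only gentle pushes of the fingertips, push the metal tin the rest of the way into the low wooden tray box until it is wholly inside, and only then push the box's door fully shut without slamming it. Slide the tin on its base, never lifting or tipping it, do not squeeze anything, and leave everything else on the table where it stands.

Things in the scene. Friction and masses are not known exactly. Their poses are not given: they have to be found in the camera images.
- box: Fixed low plywood tray box, 240 deep (its x) x 230 wide (its y) x 110 high, open at its front (-x, towards the robot). Origin: centre of its underside on the table; x points to its closed back, z up. Its inner floor is 6 thick and spans the whole depth; inside it is 210 wide and 94 high, and 228 deep from the front edge to the back wall.
- mouth (a point): Middle of the box's front floor edge, on top of the inner floor: 120 in front of the box's origin, 6 above the table. Axes as the box.
- tin: Loose aluminium tin of dark brown square bakes, 180 long (x) x 200 wide (y) x 50 high, walls 4 thick, about 0.5 kg. Origin: centre of its underside. It starts on the box's floor, sticking out of the box towards the robot by 35 to 70. Wholly inside: its front wall has passed the box's front edge; it can slide 48 beyond that before it meets the back wall.
- tin_push (a point): Middle of the outer face of the tin's front wall (the one facing the robot), 35 above the tin's underside and 15 below the rim; axes as the tin, so pushing goes along +x.
- box_door (a joint): Door angle in rad: 0 shut, 1.6 to 2.0 at the start, stop at 2.2. Wooden panel 228 wide, 102 high (6 to 108 above the table), 12 thick, hinged upright at the left (+y) edge of the box's front. Turns easily (0.03 N m of friction), no spring or latch, stays where left. Shut, it covers the front; at 1.57 it sticks straight out along the box's -x; beyond that it leans out to the left.
- box_door_hinge (a point): On the door's hinge axis, which runs up the left edge of the panel's outer face; mid-height of the panel (57 above the table). It turns with the door: its -y axis points along the panel to the free edge, its -x axis is the outward normal of the outer face; the panel's 12 of thickness lies on the +x side. Pushing on that face against the normal shuts the door.
- box_door_handle (a point): Tip of the small steel knob on the door's outer face, 35 out from the face, 198 from the hinge axis along the panel, 30 below the panel's top edge.
- jug: Bystander: blue ceramic jug with a handle, 86 across, 120 high, standing to the right of the box's mouth. Origin: centre of its underside.
- bowl: Bystander: small white bowl, 90 across, 45 high, standing on the rear of the box's top. Origin: centre of its underside.
- plates: Bystander: stack of four white plates, 210 across, about 51 high. Origin: centre of its underside.
- cup: Bystander: white mug, 80 across, 85 high. Origin: centre of its underside.
- spoon: Bystander: steel serving spoon lying on the table, 240 long. Origin: centre of its underside.

How it is judged:
By the outcome, as a careful person would: the job done as asked, in the order asked, and still so for the second after the job is handed in, with the robot touching nothing.
It also fails if it takes over 58 s, if anything falls off the work surface, if the arm or the gripper's body presses on something with over 40 N, if the wrist force passes 120 N, or if a joint passes its speed limit or range.

## Working session

There is one attempt and no reset: what is moved stays moved. The work goes in short steps, Python scripts to look and compute and a tool call to move; the robot and the scene stay as the last step left them, time stands still between calls to the robot, and variables do not carry over. Pictures are saved under pics/ and viewed, at most 11 in all, crops included, and the job is handed in when it is done.

Besides the shell and the picture viewer there is one more tool, called after "Request:" in YAML: its name, and indented under it one key for each argument. servo_tool: Moves the arm, as the interface text tells. Its arguments: {"type":"object","properties":{"grip":{"type":"array","items":{"type":"number"}},"travel":{"type":"array","items":{"type":"array","items":{"type":"number"}}},"rotation":{"type":"array","items":{"type":"array","items":{"type":"number"}}},"squeeze":{"type":"number"}},"required":["grip","travel","rotation"]}

```bash
ls; mkdir -p pics; cat > h.py <<'E'
import numpy as np, cv2
from plant import robot, imaging
def snap(n,f):
    c=imaging.read_camera(n); np.savez('pics/'+f+'.npz',**{k:c[k] for k in c})
    cv2.imwrite('pics/'+f+'.png',c['frame'][:,:,::-1]); return c
def load(f): return dict(np.load('pics/'+f+'.npz'))
def ray(c,u,v):
    d=c['cam_to_world'][:3,:3]@np.array([(u-c['cx'])/c['fx'],(v-c['cy'])/c['fy'],1]); return c['cam_to_world'][:3,3],d
def onz(c,u,v,z):
    o,d=ray(c,u,v); return o+d*(z-o[2])/d[2]
def two(c1,p1,c2,p2):
    o1,d1=ray(c1,*p1);o2,d2=ray(c2,*p2)
    s=np.linalg.lstsq(np.c_[d1,-d2],o2-o1,rcond=None)[0]
    a,b=o1+d1*s[0],o2+d2*s[1]; return (a+b)/2,np.linalg.norm(a-b)
def proj(c,p):
    q=np.linalg.inv(c['cam_to_world'])@np.r_[p,1]; return c['fx']*q[0]/q[2]+c['cx'],c['fy']*q[1]/q[2]+c['cy']
E
python3 - <<'E'
from h import *
a=snap('scene','s0');b=snap('side','d0');
for c in(a,b): print(c['cam_to_world'].round(3),c['fx'])
s=robot.state();print(s['time_s'],s['ee_pos'],s['ee_rot'],s['ft_force'])
E
```

```text
pics
[[ 0.248  0.605 -0.757  1.588]
 [ 0.969 -0.142  0.204 -0.258]
 [ 0.016 -0.784 -0.621  0.956]
 [ 0.     0.     0.     1.   ]] 414.15458887117376
[[-0.765 -0.446  0.465 -0.082]
 [-0.644  0.52  -0.561  0.789]
 [ 0.008 -0.729 -0.685  1.075]
 [ 0.     0.     0.     1.   ]] 412.97323858084087
0.1 [ 5.24648188e-01 -4.02444206e-06  2.30605097e-01] [-2.22075928e+00 -2.22070266e+00  1.56981653e-03] [-0.10240166 -0.85882567  0.32761411]
```

View pics/s0.png

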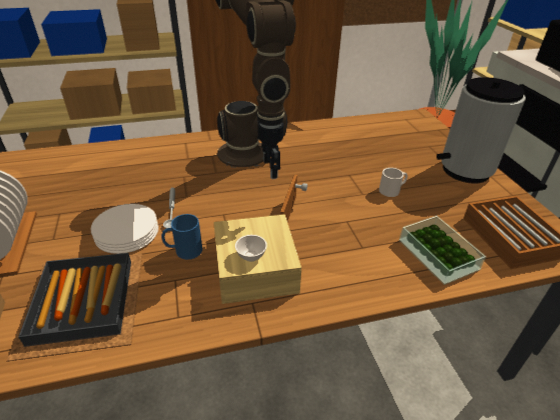

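View pics/d0.png

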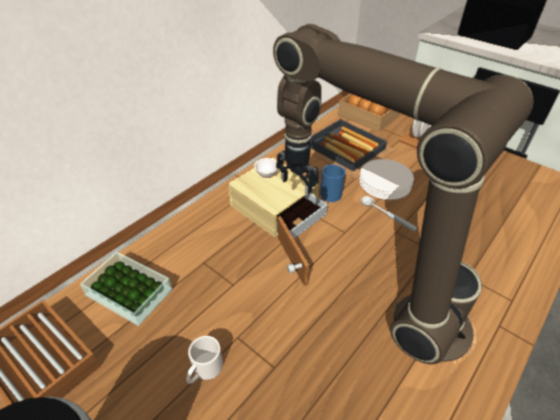

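The scene view shows the box top at about (217–298, 220–297), with the door behind it near (290,195), its knob at (305,186) and the jug at (187,237). The side view shows the box at (230–310, 165–230), the tin's front at about (305,218), the door from (280,225) to (307,280) and the knob at (294,267).

```bash
python3 - <<'E'
from h import *
w=snap('wrist','w0'); a=load('s0');b=load('d0')
A=cv2.resize(a['frame'][160:310,200:330,::-1],None,fx=3,fy=3,interpolation=cv2.INTER_CUBIC)
B=cv2.resize(b['frame'][150:300,222:352,::-1],None,fx=3,fy=3,interpolation=cv2.INTER_CUBIC)
cv2.imwrite('pics/c1.png',np.hstack([A,B]))
print(w['cam_to_world'].round(3),w['fx'])
E
```

```text
[[ 1.     0.001 -0.003  0.525]
 [ 0.001 -0.964 -0.264  0.068]
 [-0.003  0.264 -0.964  0.374]
 [ 0.     0.     0.     1.   ]] 306.84940484022644
```

View pics/c1.png

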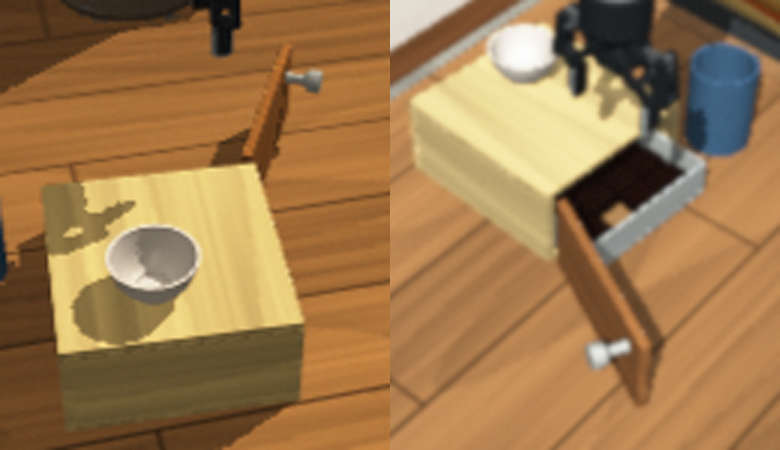

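View pics/w0.png

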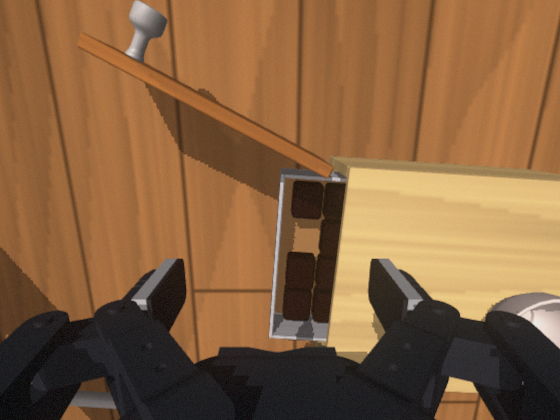

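The scene crop shows the box-top corners at (284,215) and (214,222) for the front, and (301,268) and (219,278) for the back. In the side view the front-left corner is at (276,215), and the tin's near front rim corner is at about (327,205). The wrist view shows the tin's front rim from (283,172) to (271,337), the door's top edge from (80,38) to (333,172), the knob tip at (148,15) and the box's front edge from (347,160) to (329,348).

```bash
python3 - <<'E'
from h import *
a=load('s0');b=load('d0');w=load('w0')
print('box FL',two(a,(284.3,215),w,(347,160)),two(b,(276,215),w,(347,160)),two(a,(284.3,215),b,(276,215)))
print('BL a,b',two(a,(301,268.3),b,(229.3,183.3)))
for p in [(284.3,215),(214.3,221.7),(301,268.3),(219.3,278)]: print('box top a',onz(a,*p,.11).round(4))
for p in [(347,160),(329,348)]: print('box top w',onz(w,*p,.11).round(4))
B=lambda x,y:((x-390)/3+222,y/3+150)
print('tin FL/FR rim w',onz(w,282,171,.056),onz(w,271,338,.056),'b FR',onz(b,*B(706,172),.056), 'b FL',onz(b,*B(607,238),.056))
print('2v tin FR',two(b,B(706,172),w,(271,338)),two(b,B(607,238),w,(282,171)))
print('door top outer free/hinge',onz(w,83,35,.108),onz(w,335,162,.108))
print('door 2v',two(a,(200+287/3,160+45/3),w,(83,38)),two(b,B(657,355),w,(80,42)))
A=lambda x,y:(x/3+200,y/3+160)
print('knob',two(a,A(320,78),w,(148,15)),two(b,B(592,354),w,(148,15)))
E
```

```text
box FL (array([0.58488297, 0.0358008 , 0.10058738]), np.float64(0.007565481871427187)) (array([0.5794298 , 0.03922268, 0.11690696]), np.float64(0.006868238381278841)) (array([0.58580939, 0.02963625, 0.10393867]), np.float64(0.004096140446874192))
BL a,b (array([0.82613641, 0.01426516, 0.10495067]), np.float64(0.0029305564920209053))
box top a [0.5947 0.029  0.11  ]
box top a [ 0.5761 -0.1942  0.11  ]
box top a [0.8317 0.0138 0.11  ]
box top a [ 0.8141 -0.2117  0.11  ]
box top w [0.5839 0.0404 0.11  ]
box top w [ 0.5772 -0.1492  0.11  ]
tin FL/FR rim w [0.52923125 0.02344803 0.056     ] [ 0.5169399  -0.17932802  0.056     ] b FR [ 0.50278282 -0.16211581  0.056     ] b FL [0.52365878 0.00264662 0.056     ]
2v tin FR (array([ 0.51747588, -0.19173967,  0.03169106]), np.float64(0.010400244036498427)) (array([0.52241697, 0.01898401, 0.06852614]), np.float64(0.018101234586140085))
door top outer free/hinge [0.37298767 0.13649693 0.108     ] [0.57411176 0.03846043 0.108     ]
door 2v (array([0.36871764, 0.13467891, 0.10154063]), np.float64(0.002701788984778361)) (array([0.36021372, 0.13173552, 0.09653256]), np.float64(0.007633209743556885))
knob (array([0.4141531 , 0.16130198, 0.07814816]), np.float64(0.0034922881434730144)) (array([0.4157491 , 0.15927588, 0.08088221]), np.float64(0.0018882153660510234))
```

```bash
python3 - <<'E'
from h import *
a=load('s0');b=load('d0')
for p in [(368,200),(415,230)]: print('spoon',onz(b,*p,.01).round(3))
print('jug base',onz(a,188,256,0).round(3),'jug top',onz(a,187,222,.12).round(3),'cup',onz(a,391,195,0).round(3))
E
```

```text
spoon [ 0.434 -0.342  0.01 ]
spoon [ 0.219 -0.313  0.01 ]
jug base [ 0.596 -0.291  0.   ] jug top [ 0.57  -0.277  0.12 ] cup [0.442 0.504 0.   ]
```

Request:
servo_tool:
  grip: [85,85,85,85,85,85,85,85]
  travel:
    - [-10,-10,0]
    - [-10,-10,0]
    - [-10,-10,0]
    - [-10,-10,0]
    - [-10,-10,0]
    - [-10,-10,0]
    - [-10,-10,0]
    - [-5,-8,0]
  rotation:
    - [0,0,8]
    - [0,0,8]
    - [0,0,8]
    - [0,0,8]
    - [0,0,8]
    - [0,0,8]
    - [0,0,8]
    - [0,0,8]

```text
time_s: 0.95
ee_pos: [0.4491, -0.0784, 0.2312]
ee_rot: [-0.698, -3.062, 0.0]
ft_force: [0.1, 0.2, 0.7]
opening: 0.0852
gripper_force: 0.0
```

Request:
servo_tool:
  grip: [85,85,85,85,85,85,85,85]
  travel:
    - [0,0,0]
    - [0,0,0]
    - [0,0,0]
    - [-5,0,-10]
    - [-5,0,-10]
    - [-5,0,-20]
    - [0,0,-20]
    - [0,0,-20]
  rotation:
    - [0,0,8]
    - [0,0,8]
    - [0,0,6.3]
    - [-0.5,-7.5,0]
    - [-0.5,-7.5,0]
    - [-0.5,-7.5,0]
    - [-0.5,-7.5,0]
    - [-0.5,-7.5,0]

```text
time_s: 1.75
ee_pos: [0.4348, -0.0779, 0.1513]
ee_rot: [0.08, 2.478, -0.03]
ft_force: [-0.1, -0.6, -0.5]
opening: 0.0852
gripper_force: 0.0
```

Request:
servo_tool:
  grip: [85,85,85,85]
  travel:
    - [0,0,-20]
    - [0,0,-20]
    - [0,0,-20]
    - [0,0,0]
  rotation:
    - [-0.5,-7.5,0]
    - [0,0,0]
    - [0,0,0]
    - [0,0,0]

```text
time_s: 2.15
ee_pos: [0.4323, -0.0774, 0.0872]
ee_rot: [0.077, 2.359, -0.032]
ft_force: [0.6, 0.6, -0.3]
opening: 0.0849
gripper_force: 0.0
```

```bash
python3 - <<'E'
from h import *
from scipy.spatial.transform import Rotation as R
w=snap('wrist','w1');d=snap('side','d1');s=robot.state()
print(s['qpos'],s['ee_pos'],R.from_rotvec(s['ee_rot']).as_matrix().round(3),w['cam_to_world'].round(3))
B=cv2.resize(d['frame'][150:300,222:352,::-1],None,fx=2.8,fy=2.8,interpolation=cv2.INTER_CUBIC)
cv2.imwrite('pics/c2.png',np.hstack([cv2.resize(w['frame'][:,:,::-1],None,fx=.78,fy=1)[:420,:436],B]))
E
```

```text
[-0.27612028 -0.57400516 -1.16090058  0.20820811  0.14788151 -0.15100336] [ 0.43502307 -0.07801337  0.09160057] [[-0.705  0.065  0.707]
 [ 0.045  0.998 -0.047]
 [-0.708 -0.001 -0.706]] [[ 0.065  0.498  0.865  0.285]
 [ 0.998 -0.033 -0.056 -0.067]
 [ 0.     0.867 -0.499  0.142]
 [ 0.     0.     0.     1.   ]]
```

View pics/c2.png

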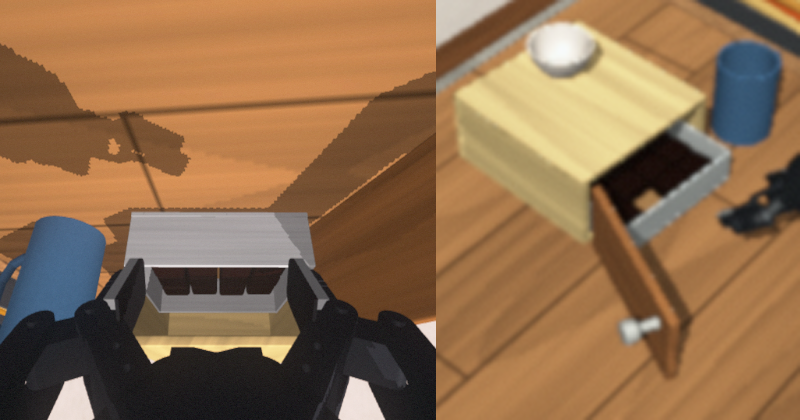

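The wrist picture shows the tin's front wall squarely ahead, with its bottom edge from (168,212) to (396,212) and its rim at v≈265 in full-frame pixels. The fingers straddle the centre. In the side crop the tin is clear and the door has not moved.

```bash
python3 - <<'E'
from h import *
w=load('w1')
print([onz(w,*p,.006).round(4) for p in [(168,212),(396,212)]],[onz(w,*p,.056).round(4) for p in [(163,266),(403,266)]])
E
```

```text
[array([ 0.5159, -0.1796,  0.006 ]), array([0.5293, 0.0239, 0.006 ])] [array([ 0.5176, -0.1754,  0.056 ]), array([0.5306, 0.0203, 0.056 ])]
```

Request:
servo_tool:
  grip: [85,85,85,85,85,85]
  travel:
    - [15,-1,0]
    - [15,-1,-17]
    - [10,0,-17]
    - [0,0,-17]
    - [0,0,-16]
    - [0,0,0]
  rotation:
    - [0,0,0]
    - [0,0,0]
    - [0,0,0]
    - [0,0,0]
    - [0,0,0]
    - [0,0,0]

```text
time_s: 2.85
ee_pos: [0.4749, -0.0798, 0.0231]
ee_rot: [0.076, 2.356, -0.033]
ft_force: [-0.9, -0.2, -1.1]
opening: 0.085
gripper_force: 0.0
```

Request:
servo_tool:
  grip: [85,85,85,85,85,85,85,85]
  travel:
    - [10,-0.5,0]
    - [10,-0.5,0]
    - [10,-0.5,0]
    - [5,-0.3,0]
    - [3,-0.2,0]
    - [3,-0.2,0]
    - [3,-0.2,0]
    - [3,-0.2,0]
  rotation:
    - [0,0,0]
    - [0,0,0]
    - [0,0,0]
    - [0,0,0]
    - [0,0,0]
    - [0,0,0]
    - [0,0,0]
    - [0,0,0]

```text
time_s: 3.65
ee_pos: [0.522, -0.0826, 0.0242]
ee_rot: [0.076, 2.354, -0.033]
ft_force: [0.3, 0.4, -0.2]
opening: 0.085
gripper_force: 0.0
```

Request:
servo_tool:
  grip: [85,85,85,85,85,85,85,85]
  travel:
    - [4,-0.2,0]
    - [4,-0.2,0]
    - [4,-0.2,0]
    - [4,-0.3,0]
    - [4,-0.2,0]
    - [4,-0.2,0]
    - [4,-0.2,0]
    - [4,-0.3,0]
  rotation:
    - [0,0,0]
    - [0,0,0]
    - [0,0,0]
    - [0,0,0]
    - [0,0,0]
    - [0,0,0]
    - [0,0,0]
    - [0,0,0]

```text
time_s: 4.45
ee_pos: [0.5536, -0.0844, 0.0239]
ee_rot: [0.076, 2.354, -0.034]
ft_force: [-9.2, 0.6, 6.6]
opening: 0.085
gripper_force: 4.3
```

Request:
servo_tool:
  grip: [85,85,85,85]
  travel:
    - [3,-0.2,0]
    - [3,-0.2,0]
    - [3,-0.2,0]
    - [3,-0.1,0]
  rotation:
    - [0,0,0]
    - [0,0,0]
    - [0,0,0]
    - [0,0,0]

```text
time_s: 4.85
ee_pos: [0.5655, -0.0851, 0.024]
ee_rot: [0.076, 2.354, -0.034]
ft_force: [-8.4, 0.0, 6.6]
opening: 0.0847
gripper_force: 4.2
```

```bash
python3 - <<'E'
from h import *
w=snap('wrist','w2');d=snap('side','d2');s=robot.state();print(s['ee_pos'],s['ft_force'],s['qpos'])
B=cv2.resize(d['frame'][150:300,222:352,::-1],None,fx=2.8,fy=2.8,interpolation=cv2.INTER_CUBIC)
cv2.imwrite('pics/c3.png',np.hstack([w['frame'][:,62:498,::-1],B]))
E
```

```text
[ 0.565943   -0.08511081  0.02407295] [ 0.19294233 -0.23805666 -0.16504412] [-0.19669352 -0.1013259  -1.09309984 -0.20343757  0.09194408 -0.09404775]
```

View pics/c3.png

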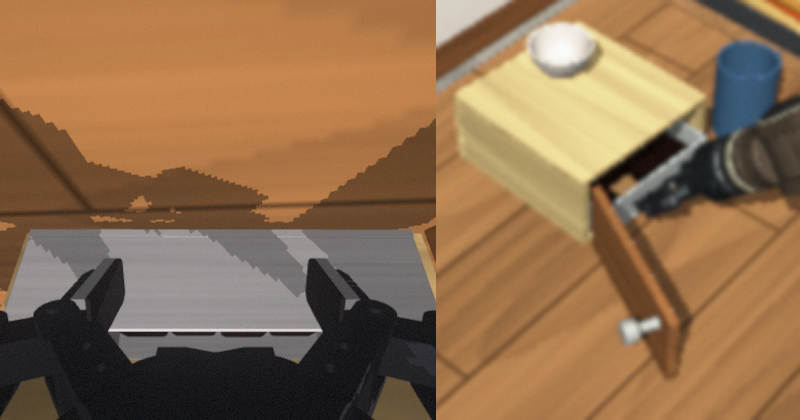

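The tin is square in the mouth. Its bottom edge is at v≈230 from u≈90 to 476, the fingers are on it symmetrically, and the box's side walls are just visible at either end. The door and jug have not moved.

```bash
python3 - <<'E'
from h import *
w=load('w2')
print([onz(w,*p,.006).round(4) for p in [(90,230),(476,230)]],[onz(w,*p,.056).round(4) for p in [(280,331)]])
E
```

```text
[array([ 0.5581, -0.184 ,  0.006 ]), array([0.5712, 0.0216, 0.006 ])] [array([ 0.5696, -0.0833,  0.056 ])]
```

Request:
servo_tool:
  grip: [85,85,85,85,85,85,85,85]
  travel:
    - [4,-0.2,0]
    - [4,-0.3,0]
    - [4,-0.2,0]
    - [4,-0.3,0]
    - [4,-0.2,0]
    - [4,-0.3,0]
    - [4,-0.2,0]
    - [3,-0.2,0]
  rotation:
    - [0,0,0]
    - [0,0,0]
    - [0,0,0]
    - [0,0,0]
    - [0,0,0]
    - [0,0,0]
    - [0,0,0]
    - [0,0,0]

```text
time_s: 5.75
ee_pos: [0.5966, -0.087, 0.0238]
ee_rot: [0.076, 2.354, -0.033]
ft_force: [-8.5, 0.7, 6.0]
opening: 0.0848
gripper_force: 4.1
```

```bash
python3 - <<'E'
from h import *
w=snap('wrist','w3');d=snap('side','d3');s=robot.state();print(s['ee_pos'],s['ft_force'],s['qpos'])
B=cv2.resize(d['frame'][150:300,222:352,::-1],None,fx=2.8,fy=2.8,interpolation=cv2.INTER_CUBIC)
cv2.imwrite('pics/c4.png',np.hstack([w['frame'][:,62:498,::-1],B]))
E
```

```text
[ 0.59696509 -0.08699175  0.02401938] [-0.65567095 -0.28555389 -0.22612747] [-0.18607658 -0.03829203 -1.03786088 -0.21182286  0.08453803 -0.08653292]
```

View pics/c4.png

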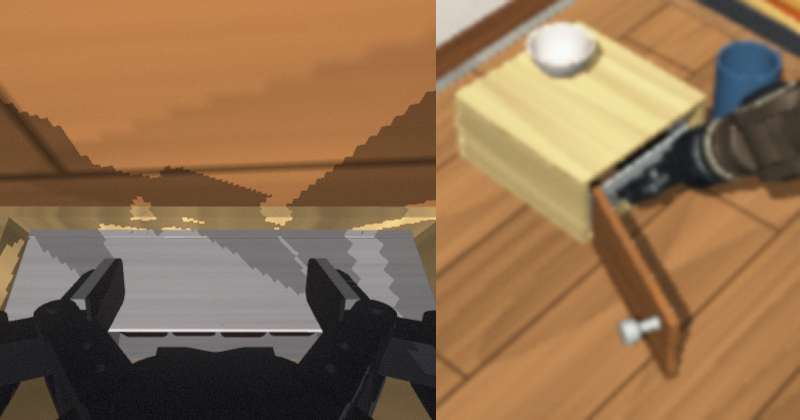

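The box floor now shows in front of the tin. Its front edge is at v≈207–215 and the tin's bottom edge at v≈230.

```bash
python3 - <<'E'
from h import *
w=load('w3')
print('tin',onz(w,282,230,.006).round(4),'edge bottom',onz(w,282,207,.0).round(4),'tin L,R',onz(w,90,230,.006),onz(w,476,230,.006))
print(proj(w,onz(w,282,207,.0)+[0,0,.006]))
f=w['frame'][200:236,282].astype(int); print([tuple(x) for x in f[::1]])
E
```

```text
tin [ 0.5954 -0.0835  0.006 ] edge bottom [ 0.5814 -0.0828  0.    ] tin L,R [ 0.58890061 -0.18565515  0.006     ] [0.60194373 0.01956508 0.006     ]
(np.float64(282.095461775507), np.float64(217.49051485394364))
[(np.int64(100), np.int64(70), np.int64(41)), (np.int64(99), np.int64(70), np.int64(44)), (np.int64(101), np.int64(67), np.int64(42)), (np.int64(99), np.int64(68), np.int64(40)), (np.int64(99), np.int64(69), np.int64(42)), (np.int64(99), np.int64(69), np.int64(43)), (np.int64(124), np.int64(98), np.int64(64)), (np.int64(145), np.int64(118), np.int64(80)), (np.int64(146), np.int64(122), np.int64(81)), (np.int64(146), np.int64(123), np.int64(84)), (np.int64(147), np.int64(121), np.int64(81)), (np.int64(143), np.int64(119), np.int64(79)), (np.int64(147), np.int64(122), np.int64(80)), (np.int64(145), np.int64(121), np.int64(80)), (np.int64(148), np.int64(123), np.int64(82)), (np.int64(146), np.int64(121), np.int64(82)), (np.int64(149), np.int64(124), np.int64(85)), (np.int64(153), np.int64(125), np.int64(86)), (np.int64(155), np.int64(126), np.int64(87)), (np.int64(155), np.int64(128), np.int64(88)), (np.int64(151), np.int64(125), np.int64(83)), (np.int64(152), np.int64(124), np.int64(84)), (np.int64(155), np.int64(127), np.int64(87)), (np.int64(154), np.int64(127), np.int64(87)), (np.int64(156), np.int64(128), np.int64(88)), (np.int64(153), np.int64(126), np.int64(84)), (np.int64(154), np.int64(128), np.int64(86)), (np.int64(151), np.int64(124), np.int64(83)), (np.int64(151), np.int64(123), np.int64(82)), (np.int64(142), np.int64(122), np.int64(99)), (np.int64(125), np.int64(118), np.int64(112)), (np.int64(120), np.int64(114), np.int64(115)), (np.int64(117), np.int64(114), np.int64(113)), (np.int64(117), np.int64(113), np.int64(112)), (np.int64(125), np.int64(120), np.int64(119)), (np.int64(121), np.int64(114), np.int64(115))]
```

Request:
servo_tool:
  grip: [85,85,85,85,85,85,85,85]
  travel:
    - [3,-0.2,0]
    - [3,-0.2,0]
    - [3,-0.2,0]
    - [0,0,0]
    - [-10,0.6,0]
    - [-20,1.2,0]
    - [-20,1.2,0]
    - [-20,1.2,0]
  rotation:
    - [0,0,0]
    - [0,0,0]
    - [0,0,0]
    - [0,0,0]
    - [0,0,0]
    - [0,0,0]
    - [0,0,0]
    - [0,0,0]

```text
time_s: 6.65
ee_pos: [0.5347, -0.0832, 0.024]
ee_rot: [0.076, 2.354, -0.033]
ft_force: [-0.5, -0.2, -0.9]
opening: 0.0848
gripper_force: 0.0
```

Request:
servo_tool:
  grip: [85,85,85,85,85,85,85,85]
  travel:
    - [-20,0,0]
    - [-20,0,0]
    - [-20,0,0]
    - [-10,0,30]
    - [0,0,40]
    - [0,0,40]
    - [0,0,40]
    - [0,0,40]
  rotation:
    - [0,0,0]
    - [0,0,0]
    - [0,0,0]
    - [0,0,0]
    - [0,0,0]
    - [0,0,0]
    - [0,0,0]
    - [0,0,0]

```text
time_s: 7.45
ee_pos: [0.465, -0.0832, 0.2161]
ee_rot: [0.076, 2.352, -0.034]
ft_force: [0.9, 0.3, -0.6]
opening: 0.085
gripper_force: 0.0
```

Request:
servo_tool:
  grip: [60,40,20,5,5,5,5,5]
  travel:
    - [0,30,0]
    - [0,30,0]
    - [0,30,0]
    - [0,30,0]
    - [0,30,0]
    - [0,30,0]
    - [0,30,0]
    - [0,33,0]
  rotation:
    - [0.5,7.5,0]
    - [0.5,7.5,0]
    - [0.5,7.5,0]
    - [0.5,7.5,0]
    - [0.5,7.5,0]
    - [0.5,7.5,0]
    - [0,0,0]
    - [0,0,0]

```text
time_s: 8.25
ee_pos: [0.4666, 0.1607, 0.2127]
ee_rot: [-0.103, -3.137, 0.002]
ft_force: [0.6, -0.1, -0.0]
opening: 0.0053
gripper_force: 0.0
```

```bash
python3 - <<'E'
from h import *
from scipy.spatial.transform import Rotation as R
w=snap('wrist','w4');s=robot.state();print(s['ee_pos'],s['opening'],s['qpos'],R.from_rotvec(s['ee_rot']).as_matrix().round(2).tolist())
E
```

```text
[0.46633929 0.1645486  0.21295382] 0.00501290992336337 [ 0.33742555  0.06973093 -0.14203221  1.36026851  0.00299132  0.39972415] [[-1.0, 0.06, -0.0], [0.06, 1.0, 0.0], [0.0, 0.0, -1.0]]
```

View pics/w4.png

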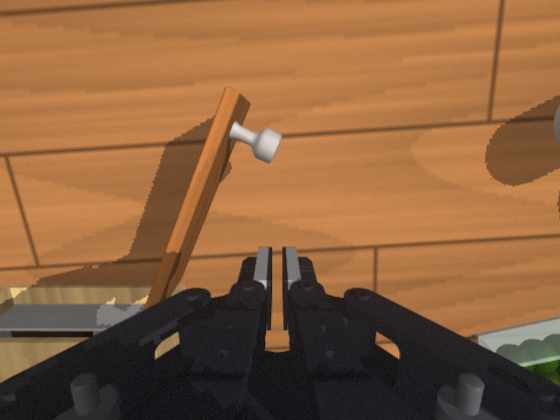

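The view shows the door's top edge with its outer free corner at (250,101), the knob tip at (268,148), and the shut fingers over clear table on the outer side of the door. The tin's front rim (v≈305–335) lies behind a strip of floor (v≈288–303).

```bash
cat >> h.py <<'E'
yaw=-np.deg2rad(3.7); M=np.array([[np.cos(yaw),-np.sin(yaw)],[np.sin(yaw),np.cos(yaw)]])
def P(H,f,r,c):
    return H+M@(r*np.array([-np.sin(f),-np.cos(f)])+c*np.array([-np.cos(f),np.sin(f)]))
E
python3 - <<'E'
from h import *
w=load('w4');w0=load('w0')
F=onz(w,250,101,.108)[:2]; F0=onz(w0,83,35,.108)[:2]; K=onz(w,275,150,.078)[:2]
box=onz(w0,347,160,.11)[:2]
print(F,F0,K)
H=box+M@np.array([-.012,0]); d=M.T@(F-H); f=np.arctan2(-d[0],-d[1]); print('H',H,'len',np.linalg.norm(d),'ang',f)
p=P(H,f,.15,.06);print('start',p)
for c in(.03,.02,.015):print(c,P(H,f,.15,c))
q=None
for g in np.r_[np.arange(1.95,0,-.15),0]:
    c=.011*abs(np.cos(g))+.017*abs(np.sin(g)); n=P(H,g,.15,c); print(round(g,2),n.round(4), None if q is None else ((n-q)*1e3).round(1)); q=n
E
```

```text
[0.37866212 0.14644463] [0.37298767 0.13649693] [0.41866204 0.16277284]
H [0.57191458 0.04115891] len 0.22007179111530253 ang 2.0050683720560114
start [0.46889944 0.16560923]
0.03 [0.45454698 0.13926522]
0.02 [0.44976283 0.13048389]
0.015 [0.44737075 0.12609322]
1.95 [0.445  0.1235] None
1.8 [0.4339 0.1028] [-11.1 -20.7]
1.65 [0.426  0.0803] [ -7.8 -22.5]
1.5 [0.4218 0.058 ] [ -4.2 -22.3]
1.35 [0.4208 0.0366] [ -1.  -21.4]
1.2 [0.4229 0.0148] [  2.1 -21.7]
1.05 [ 0.4283 -0.0068] [  5.4 -21.6]
0.9 [ 0.4372 -0.0277] [  8.8 -21. ]
0.75 [ 0.4493 -0.0475] [ 12.2 -19.7]
0.6 [ 0.4647 -0.0654] [ 15.4 -17.9]
0.45 [ 0.483  -0.0809] [ 18.3 -15.5]
0.3 [ 0.5039 -0.0934] [ 20.9 -12.5]
0.15 [ 0.5269 -0.1025] [22.9 -9.1]
0.0 [ 0.5513 -0.1078] [24.4 -5.3]
```

Request:
servo_tool:
  grip: [5,5,5,5,5,5,5,5]
  travel:
    - [0,0,-30]
    - [0,0,-30]
    - [0,0,-30]
    - [0,0,-30]
    - [0,0,-23]
    - [-7,-12,0]
    - [-5,-13,0]
    - [0,0,0]
  rotation:
    - [0,0,0]
    - [0,0,0]
    - [0,0,0]
    - [0,0,0]
    - [0,0,0]
    - [0,0,0]
    - [0,0,0]
    - [0,0,0]

```text
time_s: 9.1
ee_pos: [0.4535, 0.1331, 0.0727]
ee_rot: [0.104, 3.139, 0.0]
ft_force: [1.0, 0.2, 0.3]
opening: 0.0048
gripper_force: 0.0
```

Request:
servo_tool:
  grip: [5,5,5,5,5,5,5,5]
  travel:
    - [-3,-5,0]
    - [-3,-5,0]
    - [-3,-5,0]
    - [-4,-7,0]
    - [-4,-7,0]
    - [-3,-7,0]
    - [-3,-7,0]
    - [-2,-8,0]
  rotation:
    - [0,0,0]
    - [0,0,0]
    - [0,0,0]
    - [0,0,0]
    - [0,0,0]
    - [0,0,0]
    - [0,0,0]
    - [0,0,0]

```text
time_s: 9.9
ee_pos: [0.4286, 0.083, 0.0712]
ee_rot: [-0.101, -3.14, -0.0]
ft_force: [-0.6, 0.8, -0.4]
opening: 0.0051
gripper_force: 0.2
```

```bash
python3 - <<'E'
from h import *
w=snap('wrist','w5');s=robot.state();print(s['ee_pos'],s['ft_force'])
E
```

```text
[0.42824243 0.08211697 0.07120324] [-0.78923878 -1.05974098  0.14946551]
```

View pics/w5.png

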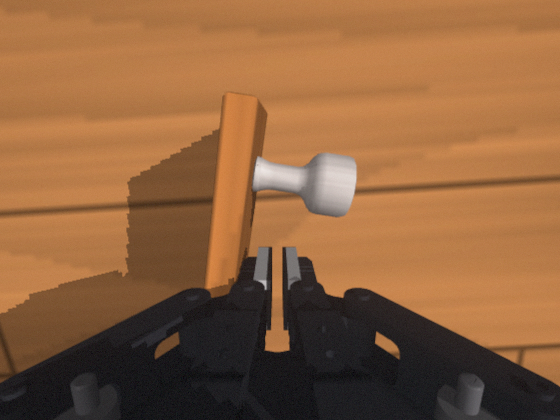

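The door has followed the fingers and now stands almost straight out. Its free edge is at (225–262, 95), and the knob at (330,185) is clear of the fingers.

Request:
servo_tool:
  grip: [5,5,5,5,5,5,5,5]
  travel:
    - [-2,-8,0]
    - [-2,-8,0]
    - [-1,-8,0]
    - [-1,-8,0]
    - [-0.5,-8,0]
    - [0,-8,0]
    - [0.5,-8,0]
    - [1,-8,0]
  rotation:
    - [0,0,0]
    - [0,0,0]
    - [0,0,0]
    - [0,0,0]
    - [0,0,0]
    - [0,0,0]
    - [0,0,0]
    - [0,0,0]

```text
time_s: 10.75
ee_pos: [0.424, 0.0189, 0.0713]
ee_rot: [-0.101, -3.14, -0.0]
ft_force: [0.3, 0.9, 0.2]
opening: 0.0048
gripper_force: 0.2
```

Request:
servo_tool:
  grip: [5,5,5,5,5,5,5,5]
  travel:
    - [1.5,-7.5,0]
    - [1.5,-7.5,0]
    - [2,-7.5,0]
    - [2.5,-7,0]
    - [3,-7,0]
    - [3,-7,0]
    - [4,-7,0]
    - [4,-7,0]
  rotation:
    - [0,0,0]
    - [0,0,0]
    - [0,0,0]
    - [0,0,0]
    - [0,0,0]
    - [0,0,0]
    - [0,0,0]
    - [0,0,0]

```text
time_s: 11.55
ee_pos: [0.4458, -0.0385, 0.0713]
ee_rot: [-0.101, -3.14, -0.0]
ft_force: [0.2, 0.6, -0.6]
opening: 0.0051
gripper_force: 0.2
```

Request:
servo_tool:
  grip: [5,5,5,5,5,5,5,5]
  travel:
    - [4.5,-6.5,0]
    - [4.5,-6.5,0]
    - [5,-6.5,0]
    - [5,-6,0]
    - [5.5,-5.5,0]
    - [6,-5,0]
    - [6,-5,0]
    - [6,-4.5,0]
  rotation:
    - [0,0,0]
    - [0,0,0]
    - [0,0,0]
    - [0,0,0]
    - [0,0,0]
    - [0,0,0]
    - [0,0,0]
    - [0,0,0]

```text
time_s: 12.35
ee_pos: [0.4885, -0.0838, 0.0713]
ee_rot: [-0.101, -3.14, -0.0]
ft_force: [0.0, 0.7, -0.1]
opening: 0.005
gripper_force: 0.2
```

Request:
servo_tool:
  grip: [5,5,5,5,5,5,5,5]
  travel:
    - [5,-3.5,0]
    - [5,-3,0]
    - [5,-3,0]
    - [5,-2,0]
    - [5,-2,0]
    - [5,-2,0]
    - [4,-1,0]
    - [4,-1,0]
  rotation:
    - [0,0,0]
    - [0,0,0]
    - [0,0,0]
    - [0,0,0]
    - [0,0,0]
    - [0,0,0]
    - [0,0,0]
    - [0,0,0]

```text
time_s: 13.15
ee_pos: [0.5263, -0.101, 0.0713]
ee_rot: [-0.102, -3.14, 0.0]
ft_force: [-0.6, 0.0, 0.4]
opening: 0.0048
gripper_force: 0.1
```

Request:
servo_tool:
  grip: [5,5,5,5,5,5,5,5]
  travel:
    - [3,-0.8,0]
    - [3,-0.8,0]
    - [3,-0.8,0]
    - [3,-0.8,0]
    - [2,-0.5,0]
    - [2,-0.5,0]
    - [2,-0.5,0]
    - [1,0,0]
  rotation:
    - [0,0,0]
    - [0,0,0]
    - [0,0,0]
    - [0,0,0]
    - [0,0,0]
    - [0,0,0]
    - [0,0,0]
    - [0,0,0]

```text
time_s: 13.95
ee_pos: [0.5452, -0.1057, 0.0713]
ee_rot: [0.102, 3.14, -0.0]
ft_force: [-1.1, -0.9, -0.4]
opening: 0.0049
gripper_force: 0.1
```

Request:
servo_tool:
  grip: [5,5,5,5]
  travel:
    - [1,-0.1,0]
    - [1,-0.1,0]
    - [1,-0.1,0]
    - [1,0,0]
  rotation:
    - [0,0,0]
    - [0,0,0]
    - [0,0,0]
    - [0,0,0]

```text
time_s: 14.35
ee_pos: [0.549, -0.1059, 0.0713]
ee_rot: [0.101, 3.14, -0.0]
ft_force: [-0.4, 0.1, 0.4]
opening: 0.0051
gripper_force: 0.1
```

Request:
servo_tool:
  grip: [5,5,5,5]
  travel:
    - [1,0,0]
    - [1,0,0]
    - [1,0,0]
    - [0,0,0]
  rotation:
    - [0,0,0]
    - [0,0,0]
    - [0,0,0]
    - [0,0,0]

```text
time_s: 14.75
ee_pos: [0.5521, -0.1059, 0.0713]
ee_rot: [0.101, 3.14, 0.0]
ft_force: [-0.4, 0.1, 0.7]
opening: 0.0051
gripper_force: 0.0
```

Request:
servo_tool:
  grip: [5,5,5]
  travel:
    - [1,0,0]
    - [1,0,0]
    - [0,0,0]
  rotation:
    - [0,0,0]
    - [0,0,0]
    - [0,0,0]

```text
time_s: 15.05
ee_pos: [0.5542, -0.1059, 0.0713]
ee_rot: [0.101, 3.14, 0.0]
ft_force: [-0.0, 0.2, -0.8]
opening: 0.0052
gripper_force: 0.0
```

Request:
servo_tool:
  grip: [5,5,5,5]
  travel:
    - [1,0,0]
    - [1,0,0]
    - [1,0,0]
    - [0,0,0]
  rotation:
    - [0,0,0]
    - [0,0,0]
    - [0,0,0]
    - [0,0,0]

```text
time_s: 15.45
ee_pos: [0.5543, -0.1059, 0.0713]
ee_rot: [-0.102, -3.135, 0.001]
ft_force: [-11.3, -0.4, 7.4]
opening: 0.0045
gripper_force: 5.5
```

Request:
servo_tool:
  grip: [5,5,5,5]
  travel:
    - [1,0,0]
    - [1,0,0]
    - [1,0,0]
    - [0,0,0]
  rotation:
    - [0,0,0]
    - [0,0,0]
    - [0,0,0]
    - [0,0,0]

```text
time_s: 15.85
ee_pos: [0.5542, -0.1059, 0.0713]
ee_rot: [-0.102, -3.13, 0.001]
ft_force: [-22.3, -0.4, 14.7]
opening: 0.0051
gripper_force: 11.1
```

```bash
python3 - <<'E'
from h import *
w=snap('wrist','w6');d=snap('side','d6');s=robot.state();print(s['ee_pos'],s['ft_force'])
B=cv2.resize(d['frame'][150:300,222:352,::-1],None,fx=2.8,fy=2.8,interpolation=cv2.INTER_CUBIC)
cv2.imwrite('pics/c6.png',np.hstack([w['frame'][:,62:498,::-1],B]))
E
```

```text
[ 0.55422674 -0.10586255  0.0712431 ] [-21.17351809  -0.3442075   14.4040758 ]
```

View pics/c6.png

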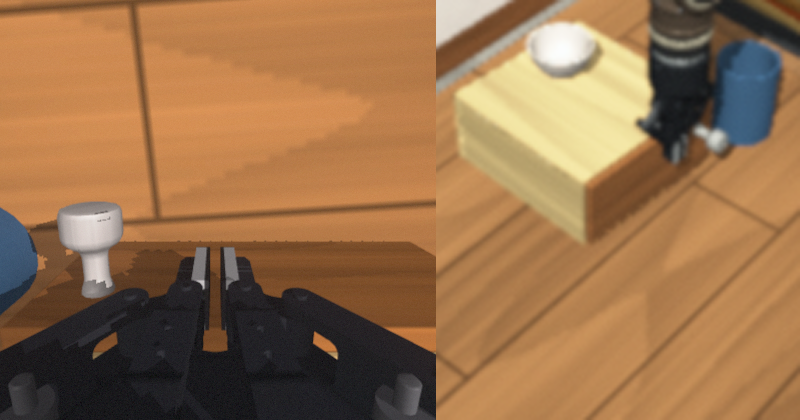

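The door is flush across the box front in both views, the position no longer advances under rising force, and the jug and bowl stand where they were. Now I back off.

Request:
servo_tool:
  grip: [5,5,5,5,5,5,5,5]
  travel:
    - [-3,0,0]
    - [-4,0,0]
    - [-15,0,0]
    - [-25,0,0]
    - [-25,0,0]
    - [-25,0,20]
    - [0,0,40]
    - [0,0,40]
  rotation:
    - [0,0,0]
    - [0,0,0]
    - [0,0,0]
    - [0,0,0]
    - [0,0,0]
    - [0,0,0]
    - [0,0,0]
    - [0,0,0]

```text
time_s: 16.75
ee_pos: [0.4619, -0.1057, 0.172]
ee_rot: [-0.102, -3.139, -0.001]
ft_force: [0.2, -0.4, -0.3]
opening: 0.0053
gripper_force: 0.0
```

```bash
python3 - <<'E'
from h import *
w=snap('wrist','w7');d=snap('side','d7');s=robot.state();print(s['ee_pos'],s['ft_force'])
B=cv2.resize(d['frame'][150:300,222:352,::-1],None,fx=2.8,fy=2.8,interpolation=cv2.INTER_CUBIC)
cv2.imwrite('pics/c7.png',np.hstack([w['frame'][:,62:498,::-1],B]))
E
```

```text
[ 0.46593117 -0.10654503  0.17692397] [ 1.31730591 -0.07987951 -1.09620539]
```

View pics/c7.png

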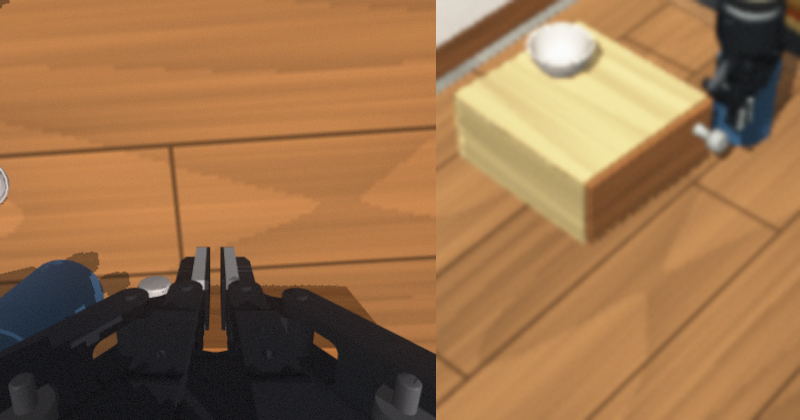

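The door has stayed shut, the bowl and jug are in place, and the gripper is free of everything.

```bash
python3 -c "
from plant import robot
print(robot.finish_job())"
```

```text
the job is handed in; nothing more can be done
None
```

The tin was pushed about 23 mm past the box's front edge, then the door was eased fully shut; the jug and bowl look unmoved in the last views, and the job is handed in at about 17 s of robot time.

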